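# Hang the specimen wheel on the sprung J-hook

### The job

Lift the white specimen wheel out of its cradle by the top of its rim, bring the rim over the red twin-rod J-hook and lower it gently on to the outer part of the rods, between the upturned tips and the low ridge, until the hook begins to carry it. Still holding it lightly and keeping its weight on the rods, slide it along them over the ridge until it drops into the seat behind, then let go and leave it hanging there, upright and still. The hook is on a light spring: keep your load on it under about 12 N, never drop the wheel on to it, and leave everything else on the table where it is.

Things in the scene. Friction and masses are not known exactly. Their poses are not given: they have to be found in the camera images.
- wheel_center (a point): Centre of the white specimen wheel (210 to 350 g). Rim 220 mm outside, 188 mm inside diameter: 16 mm deep radially, 14 mm thick along the axis, flat faces. Own x = the wheel's axis, z up as it stands. Three thin spokes, one straight down, two rising at 30 degrees to the sides: the top 120 degrees of rim is open. Hub 34 mm across. Grip the rim at its top, across its faces.
- wheel: The same wheel; origin at its centre, axes as above. At the start it stands upright in the cradle with 1.5 mm play at each face and comes straight up; 50 mm of lift clears the cradle.
- cradle: Low dark fixed cradle, base 100 x 150 x 12 mm, two grey walls up to 48 mm high beside the wheel's faces and chocks against rolling. Origin on the table under the wheel's centre; x along the wheel's axis.
- stand: Fixed steel stand of the red J-hook. Origin on the table straight below the seat; x runs along the rods from their tips to the post (22 mm thick, at x +100, top at z 284 mm), z up. Base 12 mm thick. The hook is two parallel rods, 8 mm thick, at y -32 and +32 mm, joined only at the post: the rim lies across both, the gripper fits between (56 mm clear).
- seat (a point): Middle of the hook's seat, between the rods, at the AVERAGE height of the rod tops, 250 mm. The true height is not measured: the collar is clamped so that the unloaded rod tops lie 236 to 264 mm above the table. Find it by feel. Level seat from x -10 to +10 mm of here, then a 16 mm high backstop on each rod. The wheel seated: its centre at x 0 +-4 mm, 87 mm below the rod tops.
- ridge (a point): Crest of the low ridge across both rods, 18 mm before the seat (average height of the level rod tops, as for the seat). The ridge is 3.5 mm high: ramp up from x -34 to -20 mm of the seat, down from -16 to -10. The hook is sprung: it sinks 0.4 mm per newton of load, up to 12 mm, and comes back as the load goes.
- landing (a point): Middle of the level outer stretch of the rods, 51 mm before the seat (average height again); it runs from x -68 to -34 mm of the seat. Beyond it the tips turn up 10 mm above the rods and end at -82 mm; the rim must pass over them with the rods passing under its top and above the spokes. Set the wheel down in the middle, clear of the ramp: its centre is then 87 mm below the rod tops.
- jar: amber glass jar with a black lid, 52 mm across, 75 mm tall; bystander; origin under its centre
- dish: shallow glass dish, 84 mm across, 16 mm tall; bystander; origin under its centre
- loupe: black hand magnifier, lens ring 48 mm across, 12 mm thick, handle 90 mm along its own +x; bystander; origin under the ring
- driver: orange-handled screwdriver 160 mm long, lying flat; bystander
- slide_box: open blue box of 80 x 80 x 35 mm with dividers; bystander; origin under its centre
- nut: brass thumb nut, 32 mm across, 26 mm tall; bystander; origin under its centre
- booklet: green booklet, 140 x 200 x 12 mm, lying flat; bystander; origin under its centre
Not all that is in view belongs to the job. Of the things shaped like the wheel, the white one is meant.

How it is judged:
On the way, in this order (a step that is already met when the one before it is completed fails the run):
1. the wheel is held clear of the cradle, off the hook (height (world z) of wheel_center above 0.172 m and contact force between the fingers and wheel above 1 N and contact force between wheel and stand below 0.2 N), for 0.2 s.
2. held by the robot, the rim rests on the landing stretch of the hook with at least 1.2 N (x of wheel_center in the frame of stand between -0.064 and -0.0405 m and y of wheel_center in the frame of stand between -0.015 and 0.015 m and contact force between wheel and stand above 1.2 N and contact force between the fingers and wheel above 1 N), for 0.2 s.
3. still held, the rim rides over the ridge with its weight on the hook (at least 1.2 N) (x of wheel_center in the frame of stand between -0.027 and -0.009 m and contact force between wheel and stand above 1.2 N and contact force between the fingers and wheel above 1 N), for 0.1 s.
At the end, for the whole second after the job is handed in: The wheel hangs by its rim on both rods in the seat of the hook: centre within 6 mm of the seat along the rods and 12 mm across them, at its hanging height, its axis within 0.14 rad of the rods, the hook carrying it, at rest and let go (x of wheel_center in the frame of stand between -0.006 and 0.006 m and y of wheel_center in the frame of stand between -0.012 and 0.012 m and z of wheel_center in the frame of stand between 0.1402 and 0.1832 m and angle between the x axis of wheel_center and the x axis of stand, either way round below 0.14 rad and contact force between wheel and stand above 1.2 N and linear speed of wheel below 0.02 m/s and angular speed of wheel below 0.2 rad/s and contact force between the fingers and wheel below 0.05 N); the robot touches nothing.
It fails at once if more than 13 N on the hook or its stand, from the wheel or the robot (contact force between stand and anything else above 13 N).
It fails at once if the wheel is dropped (moves faster than 0.25 m/s while not held) (contact force between the fingers and wheel below 0.05 N and linear speed of wheel above 0.25 m/s).
It fails at once if another thing on the table is displaced by more than 30 mm (distance of any of jar, dish, loupe, driver, slide_box, nut, booklet from where it was at the start of the episode above 0.03 m).
It also fails if it takes over 72 s, if anything falls off the work surface, if the arm or the gripper's body presses on something with over 40 N, if the wrist force passes 120 N, or if a joint passes its speed limit or range.

### The arm

A 7-joint arm with a two-finger parallel gripper is mounted at the origin on the work surface. World frame = base frame: x ahead of the robot, y to its left, z up, the work surface at z = 0. Lengths are in m, angles in rad, forces in N, time in s.
With the tool pointing down it reaches from about 0.4 to 0.85 m from the base axis. Payload 6.9 kg.
Tool frame: the origin (TCP) lies between the finger pads; the fingertips stand 19 mm ahead of it and the grasp point (between the pads) is the TCP; z points along the fingers, y is the direction in which the jaws open and shut (so a half turn about z gives the same grasp; the last joint's range is limited). The gripper opens to 85 mm and grips with 20 to 120 N. Pads are 22 mm wide; open, the fingers measure 114 mm over their backs; the gripper's body (76 mm by 85 mm) begins 54 mm behind the grasp point. The pads swing forward as they close: fully open they stand 13 mm farther back than shut.
Start: joints at [-1.024, 0.507, -0.238, 1.5, 0.126, 1.149, -0.155], TCP at [0.267, 0.565, 0.25] pointing down, gripper open.
Joint ranges: [-3.08, 3.08], [-0.24, 2.05], [-1.43, 1.35], [0, 2.5], [-1.52, 4.66], [0.17, 1.96], [-2.89, 2.89]. Speed limits (rad/s): [2.39, 2.39, 3.14, 3.14, 3.14, 3.14, 3.14].

### API

Orientations are given as a unit quaternion [w, x, y, z].
In Python, from workcell import r gives the robot as it stands.
- The arm moves only by the shell command python3 -m creep 'ROWS' [FORCE]. ROWS is JSON, a list that holds one entry, the list of rows, each a list of 7 numbers: the shift along the tool's x, y, z in units of 30 mm (1.0 is 30 mm), then the turn, a rotation vector about the tool's x, y, z in units of 0.5 rad (1.0 is 0.5 rad), then the opening, from 0 (shut) to 1 (fully open). In form: [[[x, y, z, rx, ry, rz, grip], ...]]. A call has 1 to 10 rows; each row shifts and turns the pose as measured when the row begins, along the tool's axes as they then stand; what a row does not reach is not made up. A row lasts 1/12 s, in which the tool goes at most 41.7 mm and 7.16 degrees, less where a joint would pass 70% of its speed; a pose out of reach is approached as far as the arm can. A call with a number of a shift or a turn outside -1 to 1 is refused whole. A call with a gripper value outside its range is refused whole. The fingers move at their own pace and stop on an object; FORCE is the grip in N (left out, the last holds). Time passes only in rows, so rows that do not move let the fingers close. It gives the time, the measured TCP pose, the force and the opening at its end, in the units of the state.
- r.get_state(): the state, without advancing time (a new reading comes with each control period).
- r.capture(name): name is "side" or "top" or "wrist"; returns a dict with "img" (480x640x3 uint8, red, green, blue), "K" (3x3 intrinsics, pixels), "origin" and "orientation" of the camera in the world; the wrist camera has in their place "mount" (4x4, takes a point from camera to tool coordinates, whose origin is the TCP and whose axes are the flange's). Camera axes: x right, y up, looking along -z (the intrinsics and any distortion apply to the point x, -y, -z); pixel columns grow to the right and rows downward; lengths in m; the calibration is good to about 2 mm. A picture is of the moment at which its call begins: read the wrist's pose just before it. There is no depth.
- r.close_job(): hands the job in, once; it reports no verdict.
Trained networks look in a picture, given as the dict that the camera call returned (one of the last four; its "shot" number tells which), for a name from the list of things; names that differ only in an ending like _2 or _b are one class to them, and where a whole thing is asked for, a point or a joint stands for the part that bears it (a point fixed in the world has none). Each returns a list of dicts, best first, with "confidence" (0 to 1); they miss things now and then, are a little off and sometimes report something else, mostly with a low value. They report only what shows in the picture. A call takes as long as a camera call. They do not tell look-alikes from the thing itself.
- r.cut_out(picture, query): "pixels" (480x640 bool, what is visible of it) and "bbox" ([left, top, right, bottom] in pixels, round what is visible of it).
The state is a dict: "t": time; "joints": joint angles; "qvel": joint speeds; "effort": joint torques, N m; "ee_pos": TCP position; "tool_rot": TCP orientation; "force": force on the tool from outside, world axes, zero at the start; "ft_torque": the same for the moment, N m; "opening": opening from 0.0 (shut) to 1.0 (fully open).
Only numpy, scipy, OpenCV 4.12 (cv2) and the standard library are available. Lean on these libraries where they do the work, as an engineer would, in place of code of your own. Each camera call takes 0.05 s, during which the arm holds its last target. There are 200 camera calls.

## Working session

There is one attempt and no reset: what is moved stays moved. The work goes in short steps, Python scripts to look and compute and a shell command to move; the robot and the scene stay as the last step left them, time stands still between calls to the robot, and variables do not carry over. Pictures are saved under pics/ and viewed, about 8 in all and at most 12, crops included, and the job is handed in when it is done.

```bash
ls; mkdir -p pics; cat > h.py <<'E'
import numpy as np, cv2, json
from scipy.spatial.transform import Rotation as R
from workcell import r
def q2R(q): return R.from_quat([q[1],q[2],q[3],q[0]]).as_matrix()
def cam(p,s=None):
    # returns origin, rotation (cam->world)
    if 'mount' in p:
        M=np.array(p['mount']); Rt=q2R(s['tool_rot'])
        return np.array(s['ee_pos'])+Rt@M[:3,3], Rt@M[:3,:3]
    return np.array(p['origin']), q2R(p['orientation'])
def proj(P,p,s=None):
    o,Rc=cam(p,s); c=(np.atleast_2d(P)-o)@Rc
    K=np.array(p['K']); v=np.c_[c[:,0],-c[:,1],-c[:,2]]@K.T
    return v[:,:2]/v[:,2:]
def ray(uv,p,s=None):
    o,Rc=cam(p,s); K=np.array(p['K'])
    d=np.linalg.solve(K,[uv[0],uv[1],1.]); d=Rc@np.array([d[0],-d[1],-d[2]])
    return o,d/np.linalg.norm(d)
def onz(uv,z,p,s=None):
    o,d=ray(uv,p,s); return o+d*(z-o[2])/d[2]
def save(p,n): cv2.imwrite('pics/'+n+'.png',cv2.cvtColor(p['img'],cv2.COLOR_RGB2BGR))
E
python3 - <<'E'
from h import *
s=r.get_state(); print({k:np.round(v,3) for k,v in s.items() if k!='qvel'})
for n in ['side','top']:
    p=r.capture(n); save(p,n+'0'); print(n,[k for k in p],np.round(p['origin'],3),np.round(p['K'],1).tolist())
    print(np.round(q2R(p['orientation']),3).tolist())
    for k in ['wheel','cradle','stand']:
        for d in r.cut_out(p,k): print(k,round(d['confidence'],2),d['bbox'],d['pixels'].sum())
E
```

```text
pics
{'t': np.float64(0.0), 'joints': array([-1.024,  0.508, -0.238,  1.501,  0.126,  1.149, -0.155]), 'effort': array([-1.0000e-03, -6.2058e+01, -2.1870e+00, -2.4966e+01,  1.3000e-02,
        1.2000e-02, -0.0000e+00]), 'ee_pos': array([0.267, 0.565, 0.249]), 'tool_rot': array([-0.   ,  0.219,  0.976, -0.001]), 'force': array([-0.019, -0.149,  0.07 ]), 'ft_torque': array([0.045, 0.001, 0.068]), 'opening': np.float64(0.999)}
side ['img', 'K', 'origin', 'orientation', 'shot'] [-0.377 -1.002  1.069] [[615.4, 0.0, 330.7], [0.0, 615.4, 241.0], [0.0, 0.0, 1.0]]
[[0.753, 0.362, -0.549], [-0.657, 0.427, -0.621], [0.01, 0.829, 0.56]]
wheel 0.94 [263.2, 178.1, 293.3, 252.6] 1138
wheel 0.69 [333.2, 162.1, 361.6, 234.6] 1190
wheel 0.61 [199.5, 213.9, 247.4, 292.5] 1656
cradle 0.86 [257.5, 226.1, 302.3, 270.4] 887
stand 0.68 [365.7, 211.4, 447.0, 335.1] 3585
top ['img', 'K', 'origin', 'orientation', 'shot'] [0.422 0.01  1.639] [[542.7, 0.0, 322.9], [0.0, 542.7, 227.6], [0.0, 0.0, 1.0]]
[[0.008, 0.997, -0.08], [-1.0, 0.008, -0.001], [-0.0, 0.08, 0.997]]
wheel 0.92 [207.5, 311.2, 289.5, 319.7] 812
wheel 0.64 [200.1, 216.9, 273.2, 249.9] 474
wheel 0.52 [365.6, 168.9, 423.6, 246.4] 2846
cradle 0.67 [217.2, 214.8, 272.8, 261.9] 1343
stand 0.69 [363.4, 167.0, 422.8, 240.3] 2838
stand 0.22 [451.9, 266.6, 479.9, 282.9] 308
```

View pics/side0.png

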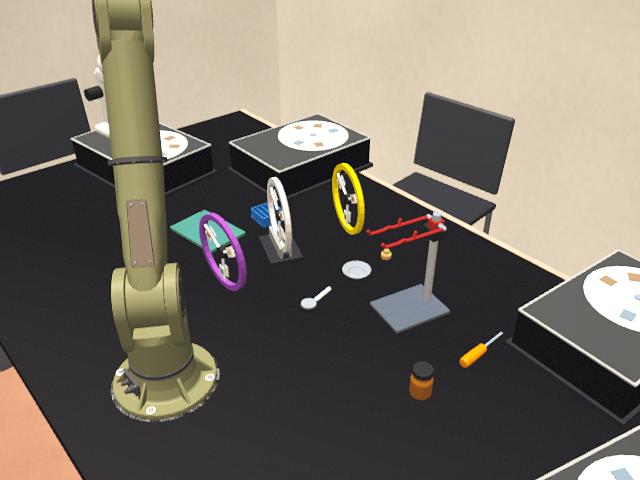

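View pics/top0.png

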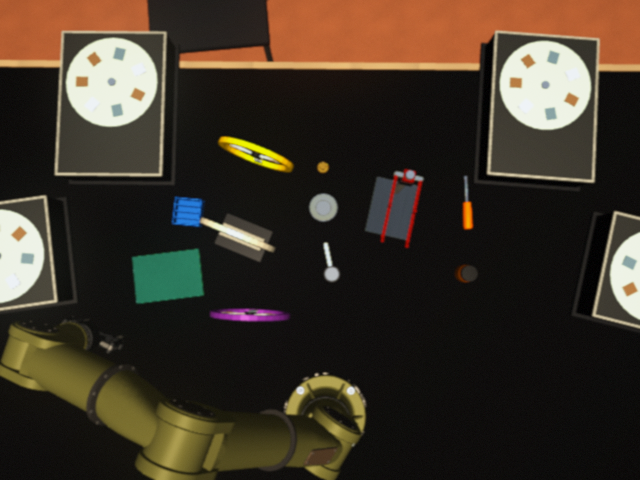

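The side view shows the white wheel in its dark cradle at (280,215), between the purple and yellow decoys, and the red hook at (405,230). In the top view the wheel is at (237,235), and the rods run from the tips at (395,243) to the post at (408,175). Next I fit the poses from both views.

```bash
cat > fit.py <<'E'
from h import *
from scipy.optimize import minimize
def frame(x,y,yaw):
    c,s=np.cos(yaw),np.sin(yaw); return np.array([[c,-s,0],[s,c,0],[0,0,1]])
def wheelpts(cx,cy,cz,yaw,n=120):
    a=np.linspace(0,2*np.pi,n); P=[np.c_[0*a+dx,.11*np.sin(a),.11*np.cos(a)] for dx in(-.007,.007)]
    return np.vstack(P)@frame(0,0,yaw).T+[cx,cy,cz]
def hullmask(uv):
    m=np.zeros((480*4,640*4),np.uint8); cv2.fillConvexPoly(m,cv2.convexHull(np.round(uv*4+2).astype(np.int32)),1); return m
def fitwheel(views,x0):
    T=[]
    for p,s,m in views:
        ys,xs=np.where(m); T.append(hullmask(np.c_[xs,ys].astype(np.float32)))
    def cost(v):
        c=0
        for (p,s,m),t in zip(views,T):
            h=hullmask(proj(wheelpts(*v),p,s)); c+=1-(h&t).sum()/(h|t).sum()
        return c
    return minimize(cost,x0,method='Nelder-Mead',options=dict(initial_simplex=np.array([x0]+[np.array(x0)+d for d in np.diag([.02,.02,.01,.15])]),maxiter=300))
def rodpts(x,y,h,yaw):
    t=np.linspace(-.082,.085,60); L=[np.c_[t,0*t+sy,np.where(t<-.068,h+(-.068-t)*.7,h)-.004] for sy in(-.032,.032)]
    return np.vstack(L)@frame(0,0,yaw).T+[x,y,0]
def redmask(p):
    h=cv2.cvtColor(p['img'],cv2.COLOR_RGB2HSV); return (((h[...,0]<6)|(h[...,0]>172))&(h[...,1]>150)&(h[...,2]>70))
def fitrods(views,x0):
    from scipy.spatial import cKDTree
    D=[]
    for p,s,m in views:
        ys,xs=np.where(m); D.append(cKDTree(np.c_[xs,ys]))
    def cost(v):
        c=0
        for (p,s,m),t in zip(views,D):
            u=proj(rodpts(*v),p,s); d=np.minimum(t.query(u)[0],15)
            d2=np.minimum(cKDTree(u).query(t.data)[0],6)
            c+=d.mean()+d2.mean()
        return c
    return minimize(cost,x0,method='Nelder-Mead',options=dict(initial_simplex=np.array([x0]+[np.array(x0)+d for d in np.diag([.02,.02,.01,.15])]),maxiter=600))
E
python3 - <<'E'
from fit import *
S=r.capture('side'); T=r.capture('top')
ms=[d for d in r.cut_out(S,'wheel') if abs(d['bbox'][0]-263)<12][0]['pixels']
mt=[d for d in r.cut_out(T,'wheel') if abs(d['bbox'][1]-217)<12 and d['bbox'][0]<250][0]['pixels']
p0=onz((237,234),.12,T); print('guess',p0)
f=fitwheel([(S,None,ms),(T,None,mt)],[p0[0],p0[1],.125,-.4]); print('wheel',f.x.round(4),f.fun)
v=[]
for p,b in((S,(355,205,450,255)),(T,(370,165,430,250))):
    m=redmask(p); k=np.zeros_like(m); k[b[1]:b[3],b[0]:b[2]]=1; v.append((p,None,m&k)); print((m&k).sum())
p1=onz((402,210),.25,T)
g=fitrods(v,[p1[0],p1[1],.25,-.17]); print('rods',g.x.round(4),g.fun)
# overlay
out=[]
for p,_,m in v:
    im=cv2.cvtColor(p['img'],cv2.COLOR_RGB2BGR)
    for P,c in((wheelpts(*f.x),(0,255,0)),(rodpts(*g.x),(255,255,0))):
        for u in proj(P,p): cv2.circle(im,tuple(np.round(u*1).astype(int)),0,c,-1)
    x0,y0=(195,150); out.append(cv2.resize(im[y0:y0+130,x0:x0+260],None,fx=3,fy=3-.8,interpolation=0)[:300])
cv2.imwrite('pics/ov.png',np.vstack(out))
for n in ['jar','dish','loupe','nut','slide_box']:
    d=r.cut_out(T,n)
    if d: b=d[0]['bbox']; print(n,onz(((b[0]+b[2])/2,(b[1]+b[3])/2),.02,T).round(3))
E
```

```text
guess [0.52403823 0.25306688 0.12      ]
wheel [ 0.5224  0.2513  0.1248 -0.3764] 0.2409519369631863
684
602
rods [ 0.5737 -0.1861  0.2642 -0.2144] 4.413151585224547
jar [ 0.416 -0.413  0.02 ]
dish [0.612 0.013 0.02 ]
loupe [ 0.449 -0.02   0.02 ]
nut [0.724 0.017 0.02 ]
slide_box [0.594 0.42  0.02 ]
```

View pics/ov.png

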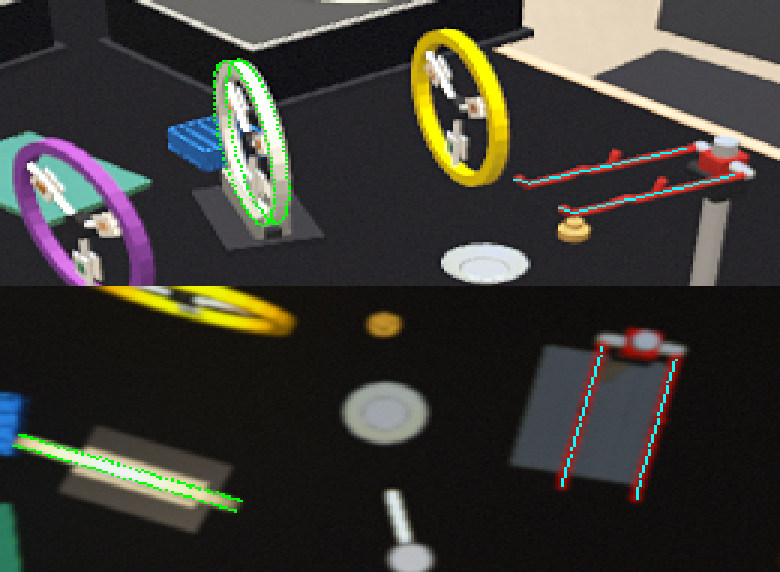

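The overlay fits both views closely. The wheel centre is at (0.522, 0.251), yaw -0.376; the seat is at (0.574, -0.186), yaw -0.214, and the rod tops look near the top of their range. I'll go up and turn first.

```bash
cat >> h.py <<'E'
def go(pos,yaw=None,show=True):
    """shift (tool axes, 30 mm units) and turn (0.5 rad units) to have the TCP at pos, tool down, tool y along yaw"""
    s=r.get_state(); Rt=q2R(s['tool_rot']); d=Rt.T@(np.array(pos)-s['ee_pos'])/.03
    print('t',round(float(s['t']),2),'pos',np.round(s['ee_pos'],4),'F',np.round(s['force'],2),'T',np.round(s['ft_torque'],2),'op',round(float(s['opening']),3))
    print('shift',d.round(2),end=' ')
    if yaw is not None:
        y=np.array([np.cos(yaw),np.sin(yaw),0]); z=np.array([0,0,-1.]); W=np.c_[np.cross(y,z),y,z]
        print('turn',(R.from_matrix(Rt.T@W).as_rotvec()/.5).round(3),end='')
    print()
E
python3 -m creep '[[[0,0,-0.9,0,0,0.25,0.5],[0,0,-0.9,0,0,0.25,0.5],[0,0,-0.9,0,0,0.25,0.5],[0,0,0,0,0,0.25,0.5],[0,0,0,0,0,0.25,0.5],[0,0,0,0,0,0.25,0.5],[0,0,0,0,0,0.25,0.5],[0,0,0,0,0,0.25,0.5],[0,0,0,0,0,0.25,0.5],[0,0,0,0,0,0.25,0.5]]]' 40
python3 -c "
from h import *
go([.522,.251,.31],-.376)"
```

```text
t: 1.68
ee_pos: [0.2667, 0.5649, 0.3358]
tool_rot: [-0.001, 0.75, 0.662, -0.0]
force: [-0.1, 0.3, 0.6]
opening: 0.498
t 1.68 pos [0.2667 0.5649 0.3358] F [-0.09  0.26  0.57] T [ 0.04  0.01 -0.01] op 0.498
shift [-9.33  9.74  0.84] turn [-0.003 -0.     0.504]
```

```bash
python3 -m creep '[[[-0.9,0.94,0,0,0,0,0.5],[-0.9,0.94,0,0,0,0,0.5],[-0.9,0.94,0,0,0,0,0.5],[-0.9,0.94,0,0,0,0,0.5],[-0.9,0.94,0,0,0,0,0.5],[-0.9,0.94,0,0,0,0,0.5],[-0.9,0.94,0,0,0,0,0.5],[-0.9,0.94,0,0,0,0,0.5],[0,0,0,0,0,0.25,0.5],[0,0,0,0,0,0.25,0.5]]]' 40
python3 -c "
from h import *
go([.522,.251,.29],-.376)
s=r.get_state();p=r.capture('wrist');save(p,'w1')
print(np.round(p['mount'],3).tolist())
for d in r.cut_out(p,'wheel'): print(d['confidence'],d['bbox'])
import fit
print(proj(fit.wheelpts(.5224,.2513,.1248,-.3764,5),p,s).round(0).tolist())
"
```

```text
t: 2.52
ee_pos: [0.4673, 0.3123, 0.3332]
tool_rot: [-0.002, 0.825, 0.565, -0.0]
force: [-0.3, 1.7, -0.5]
opening: 0.504
t 2.52 pos [0.4673 0.3123 0.3332] F [-0.25  1.69 -0.47] T [ 0.08  0.06 -0.01] op 0.504
shift [-1.24  2.44  1.43] turn [-0.006 -0.002  0.01 ]
[[-0.001, 0.959, 0.283, 0.071], [1.0, 0.001, 0.0, 0.001], [0.0, 0.283, -0.959, -0.124], [0.0, 0.0, 0.0, 1.0]]
0.7 [121.8, 251.6, 255.0, 476.4]
0.63 [381.3, 119.7, 456.4, 343.4]
0.57 [583.7, 88.5, 640.0, 317.4]
[[431.0, 304.0], [407.0, 116.0], [382.0, 218.0], [392.0, 358.0], [431.0, 304.0], [454.0, 304.0], [424.0, 116.0], [394.0, 218.0], [407.0, 359.0], [454.0, 304.0]]
```

View pics/w1.png

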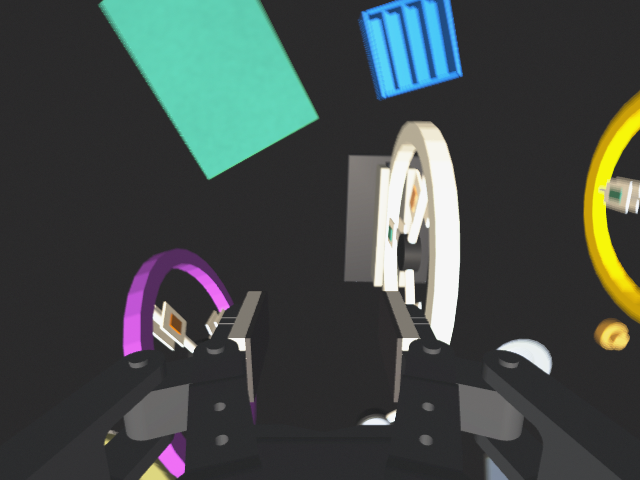

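The white wheel sits right of the jaws, its rim top band at about (445,300), and my prediction there is within about 4 px. I'll go over it and look again.

```bash
python3 -m creep '[[[-0.42,0.82,0,0,0,0,0.5],[-0.42,0.82,0,0,0,0,0.5],[-0.42,0.8,0,0,0,0,0.5],[0,0,0.5,0,0,0,0.5],[0,0,0.5,0,0,0,0.5],[0,0,0,0,0,0,0.5]]]' 40
python3 -c "
from fit import *
go([.522,.251,.227],-.376)
s=r.get_state();p=r.capture('wrist');save(p,'w2')
d=r.cut_out(p,'wheel')
for e in d: print(e['confidence'],e['bbox'])
for y in(260,280,300): print(y,[np.where(e['pixels'][y])[0][[0,-1]] for e in d if e['pixels'][y].any()])
W=[.5224,.2513,.1248,-.3764]
print(proj(wheelpts(*W,5),p,s).round(0).tolist(), 'tcp',proj(s['ee_pos'],p,s))
"
```

```text
t: 3.12
ee_pos: [0.5217, 0.2558, 0.3028]
tool_rot: [-0.002, 0.813, 0.582, 0.001]
force: [-0.5, -1.0, -0.6]
opening: 0.497
t 3.12 pos [0.5217 0.2558 0.3028] F [-0.51 -0.96 -0.6 ] T [-0.01 -0.    0.05] op 0.497
shift [-0.16  0.07  2.53] turn [-0.006 -0.009  0.094]
0.92 [2.6, 215.4, 176.3, 437.0]
0.7 [464.3, 448.8, 509.7, 480.0]
0.67 [308.3, 70.2, 346.8, 373.1]
0.64 [538.2, 30.2, 638.9, 327.5]
0.2 [42.6, 1.0, 248.1, 142.4]
260 [array([  0, 146]), array([317, 342]), array([551, 639])]
280 [array([  0, 157]), array([316, 341]), array([560, 639])]
300 [array([  0, 166]), array([314, 340]), array([576, 639])]
[[312.0, 271.0], [323.0, 68.0], [318.0, 195.0], [311.0, 345.0], [312.0, 271.0], [339.0, 272.0], [343.0, 69.0], [332.0, 196.0], [327.0, 346.0], [339.0, 272.0]] tcp [[319.76607498 331.3541158 ]]
```

View pics/w2.png

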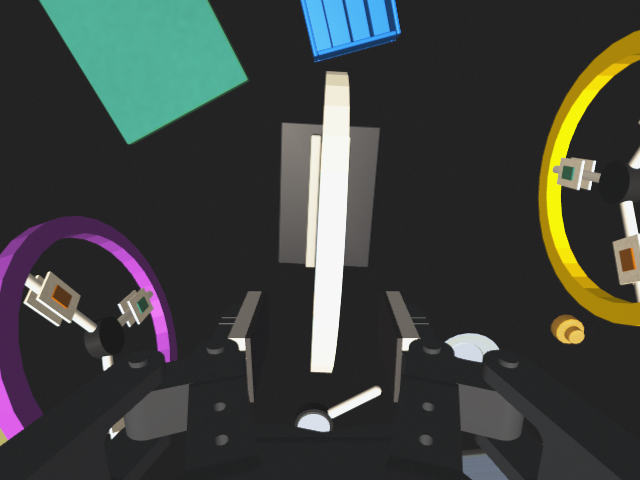

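```bash
python3 -m creep '[[[-0.16,0.12,0.3,0,0,0.1,0.5],[0,0,0.5,0,0,0,0.5],[0,0,0.5,0,0,0,0.5],[0,0,0.5,0,0,0,0.5],[0,0,0.5,0,0,0,0.5],[0,0,0,0,0,0,0.5]]]' 40
python3 -c "
from fit import *
go([.5228,.2505,.226],-.376)
s=r.get_state();p=r.capture('wrist');save(p,'w3')
m=(p['img'].min(2)>150)
for y in range(200,400,25): print(y,np.where(m[y,180:460])[0][[0,-1]]+180 if m[y,180:460].any() else 0, proj(wheelpts(.5228,.2505,.1248,-.3764,5),p,s)[[0,5]].round(0).tolist() if y==200 else '')
print(proj(s['ee_pos'],p,s))
"
```

```text
t: 3.72
ee_pos: [0.5238, 0.2599, 0.2413]
tool_rot: [-0.004, 0.822, 0.569, 0.008]
force: [-0.5, 0.1, -0.3]
opening: 0.498
t 3.72 pos [0.5238 0.2599 0.2413] F [-0.45  0.08 -0.29] T [-0.05  0.1   0.04] op 0.498
shift [-0.31  0.08  0.5 ] turn [ 0.006 -0.035  0.031]
200 [304 351] [[307.0, 345.0], [345.0, 345.0]]
225 [304 351] 
250 [304 350] 
275 [304 350] 
300 [311 349] 
325 [311 348] 
350 [311 347] 
375 [311 346] 
[[319.6454147  331.46955476]]
```

```bash
python3 -m creep '[[[-0.31,0.12,0.2,0,-0.035,0.03,0.5],[0,0,0.2,0,0,0,0.5],[0,0,0,0,0,0,0.5]]]' 40
python3 -c "
from fit import *
go([.524,.2502,.226],-.376)
s=r.get_state();p=r.capture('wrist');save(p,'w4')
m=(p['img'].min(2)>150)
for y in (340,360,380): print(y,np.where(m[y,260:380])[0][[0,-1]]+260)
print(proj(wheelpts(.524,.2502,.1248,-.3764,5),p,s)[[0,5]].round(0).tolist())
print(proj(s['ee_pos'],p,s))
"
```

```text
t: 4.02
ee_pos: [0.5255, 0.2515, 0.2335]
tool_rot: [0.002, 0.826, 0.564, 0.004]
force: [0.3, 0.4, 0.4]
opening: 0.501
t 4.02 pos [0.5255 0.2515 0.2335] F [0.27 0.38 0.43] T [ 0.01  0.04 -0.06] op 0.501
shift [-0.06 -0.03  0.25] turn [ 0.015 -0.008  0.006]
340 [298 336]
360 [298 336]
380 [298 335]
[[297.0, 338.0], [337.0, 338.0]]
[[319.59858945 331.51862354]]
```

```bash
python3 -m creep '[[[-0.06,-0.03,0.25,0.015,-0.01,0,0.5],[0,0,0,0,0,0,0.5],[0,0,0,0,0,0,0.3],[0,0,0,0,0,0,0.2],[0,0,0,0,0,0,0],[0,0,0,0,0,0,0],[0,0,0,0,0,0,0],[0,0,0,0,0,0,0]]]' 40
python3 -c "
from h import *
go([.524,.2502,.226],-.376)"
```

```text
t: 4.73
ee_pos: [0.5243, 0.2501, 0.2273]
tool_rot: [-0.0, 0.826, 0.564, 0.0]
force: [0.4, -0.7, 1.7]
opening: 0.155
t 4.73 pos [0.5243 0.2501 0.2273] F [ 0.43 -0.66  1.68] T [0.05 0.15 0.05] op 0.155
shift [-0.   -0.01  0.04] turn [-0.    -0.001  0.005]
```

```bash
python3 -m creep '[[[0,0,-0.2,0,0,0,0],[0,0,-0.4,0,0,0,0],[0,0,-0.4,0,0,0,0],[0,0,-0.4,0,0,0,0],[0,0,-0.4,0,0,0,0],[0,0,-0.4,0,0,0,0],[0,0,-0.4,0,0,0,0],[0,0,-0.2,0,0,0,0],[0,0,0,0,0,0,0],[0,0,0,0,0,0,0]]]' 60
python3 -c "
from h import *
go([.47,.08,.305],-.376)"
```

```text
t: 5.57
ee_pos: [0.5232, 0.2487, 0.3146]
tool_rot: [0.0, 0.826, 0.563, -0.003]
force: [-0.5, 0.6, -3.0]
opening: 0.148
t 5.57 pos [0.5232 0.2487 0.3146] F [-0.5   0.61 -2.97] T [ 0.02 -0.    0.01] op 0.148
shift [-5.88  0.4   0.35] turn [-0.005  0.01   0.004]
```

```bash
python3 -m creep '[[[-0.3,0.04,0,0,0,0,0],[-0.6,0.04,0,0,0,0,0],[-0.6,0.04,0,0,0,0,0],[-0.6,0.04,0,0,0,0,0],[-0.6,0.04,0,0,0,0,0],[-0.6,0.04,0,0,0,0,0],[-0.6,0.04,0,0,0,0,0],[-0.6,0.04,0,0,0,0,0],[-0.6,0.04,0,0,0,0,0],[-0.6,0.04,0,0,0,0,0]]]'
python3 -c "
from h import *
go([.455,-.161,.305],-.214)"
```

```text
t: 6.4
ee_pos: [0.4643, 0.0757, 0.307]
tool_rot: [-0.001, 0.825, 0.565, -0.01]
force: [-0.4, -0.1, -1.9]
opening: 0.146
t 6.4 pos [0.4643 0.0757 0.307 ] F [-0.44 -0.07 -1.92] T [-0.03 -0.02 -0.01] op 0.146
shift [-7.47  2.56  0.14] turn [-0.028  0.027 -0.31 ]
```

```bash
python3 -m creep '[[[-0.3,0.1,0,-0.03,0.03,-0.1,0],[-0.3,0.1,0,0,0,-0.1,0],[-0.3,0.1,0,0,0,-0.11,0],[0,0,0,0,0,0,0]]]'
python3 -c "
from h import *
go([.455,-.161,.305],-.214)"
```

```text
t: 6.73
ee_pos: [0.4593, 0.0381, 0.3048]
tool_rot: [0.0, 0.779, 0.627, -0.002]
force: [-0.0, -0.1, -1.8]
opening: 0.148
t 6.73 pos [0.4593 0.0381 0.3048] F [-0.02 -0.1  -1.8 ] T [0.07 0.05 0.02] op 0.148
shift [-6.51  1.28  0.01] turn [-0.004  0.007 -0.004]
```

```bash
python3 -m creep '[[[-0.5,0.1,0,0,0,0,0],[-0.7,0.13,0,0,0,0,0],[-0.7,0.13,0,0,0,0,0],[-0.7,0.13,0,0,0,0,0],[-0.7,0.13,0,0,0,0,0],[-0.7,0.13,0,0,0,0,0],[-0.7,0.13,0,0,0,0,0],[-0.7,0.13,0,0,0,0,0],[-0.7,0.13,0,0,0,0,0],[0,0,0,0,0,0,0]]]'
python3 - <<'E'
from fit import *
go([.455,-.161,.305],-.214)
s=r.get_state()
S=r.capture('side');T=r.capture('top');W=r.capture('wrist')
for p in (S,T):
    d=r.cut_out(p,'wheel'); print([(round(e['confidence'],2),np.round(e['bbox']).tolist()) for e in d])
w=np.hstack([S['img'][140:340,290:490],T['img'][150:350,300:500]]);
w=cv2.resize(w,None,fx=2,fy=2,interpolation=0)
cv2.imwrite('pics/c.png',cv2.cvtColor(w,cv2.COLOR_RGB2BGR)); save(W,'w5')
E
```

```text
t: 7.57
ee_pos: [0.4472, -0.1524, 0.2996]
tool_rot: [-0.004, 0.784, 0.621, -0.005]
force: [0.4, 0.4, -2.4]
opening: 0.148
t 7.57 pos [ 0.4472 -0.1524  0.2996] F [ 0.38  0.38 -2.4 ] T [ 0.19 -0.07  0.02] op 0.148
shift [-0.22  0.32 -0.18] turn [-0.024  0.006 -0.032]
[(0.96, [325.0, 224.0, 382.0, 314.0]), (0.63, [329.0, 167.0, 344.0, 217.0]), (0.57, [199.0, 214.0, 250.0, 292.0])]
[(0.89, [217.0, 140.0, 292.0, 175.0]), (0.88, [207.0, 310.0, 291.0, 323.0]), (0.68, [339.0, 251.0, 378.0, 266.0])]
```

View pics/c.png

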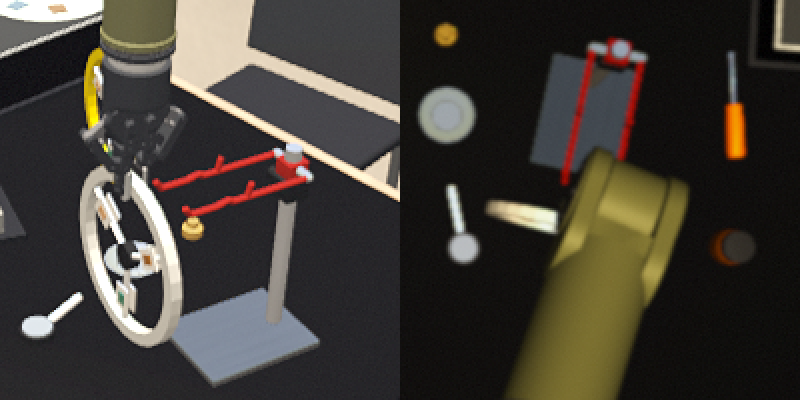

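View pics/w5.png

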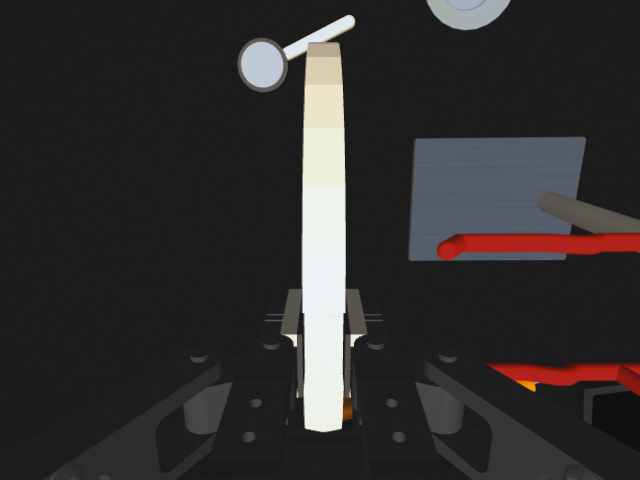

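The wheel hangs straight in the jaws, short of the tips. In the wrist view the rods lie parallel to the wheel axis at rows 243 and 373, with the tip at (447,248). I'll check the rod fit against this closer view.

```bash
python3 - <<'E'
from fit import *
s=r.get_state(); W=r.capture('wrist'); S=r.capture('side')
m=redmask(W); m[:, :400]=0; m[300:,:480]=0
ms=redmask(S); k=np.zeros_like(ms); k[205:255,360:450]=1; ms&=k
X=np.array([.5737,-.1861,.2642,-.2144])
u=proj(rodpts(*X),W,s); print('pred far rod',u[60:][[0,6,30]].round(0).tolist(),'near rod',u[:60][[0,6,30]].round(0).tolist())
for c in (445,460,500,560,620): 
    y=np.where(m[:,c])[0]; print(c,[ (g[0],g[-1]) for g in np.split(y,np.where(np.diff(y)>5)[0]+1) if len(g)])
a=W['img'][230:260,430:470]
# refine using wrist only tips visible part: median shift per height
from scipy.spatial import cKDTree
def med(m):
    L=[]
    for c in range(440,640,4):
        y=np.where(m[:,c])[0]
        for g in np.split(y,np.where(np.diff(y)>5)[0]+1):
            if 8<len(g)<30: L.append((c,g.mean()))
    return np.array(L)
L=med(m)
for h in (.24,.25,.258,.264):
    def cost(v):
        w=proj(rodpts(v[0],v[1],h,v[2]),W,s); d=cKDTree(w).query(L)[0]
        tip=np.hypot(*(w[60:][0]-[443,250]))
        return np.minimum(d,12).mean()+.1*tip
    f=minimize(cost,[X[0],X[1],X[3]],method='Nelder-Mead',options=dict(initial_simplex=[[X[0],X[1],X[3]],[X[0]+.02,X[1],X[3]],[X[0],X[1]+.02,X[3]],[X[0],X[1],X[3]+.1]]))
    print(h,f.x.round(4),round(f.fun,2))
E
```

```text
pred far rod [[442.0, 249.0], [476.0, 241.0], [638.0, 241.0]] near rod [[431.0, 385.0], [463.0, 371.0], [608.0, 372.0]]
445 [(np.int64(245), np.int64(264))]
460 [(np.int64(239), np.int64(256))]
500 [(np.int64(239), np.int64(256)), (np.int64(367), np.int64(372))]
560 [(np.int64(240), np.int64(257)), (np.int64(372), np.int64(389))]
620 [(np.int64(239), np.int64(256)), (np.int64(368), np.int64(389))]
0.24 [ 0.5783 -0.1986 -0.2293] 5.93
0.25 [ 0.5733 -0.1974 -0.286 ] 4.18
0.258 [ 0.5732 -0.1929 -0.2553] 2.79
0.264 [ 0.5725 -0.1896 -0.2355] 2.5
```

The wrist view puts the rods about 4 mm further to -y than the first fit and parallel to the tool (yaw ≈ -0.23), still with a height near 0.264. I'll align now.

```bash
cat >> h.py <<'E'
SEAT=np.array([.5725,-.189]); YAW=-.23
def st(x,z,y=0):
    c,s_=np.cos(YAW),np.sin(YAW); q=SEAT+np.array([c*x-s_*y,s_*x+c*y])
    s=r.get_state(); d=np.array(s['ee_pos'])[:2]-SEAT; print('stand x,y',round(c*d[0]+s_*d[1],4),round(-s_*d[0]+c*d[1],4))
    go([q[0],q[1],z],YAW)
E
python3 -c "
from h import *
st(-.115,.308)"
```

```text
stand x,y -0.1303 0.0126
t 7.92 pos [ 0.4485 -0.147   0.2998] F [-0.34  0.16 -2.29] T [ 0.01 -0.02 -0.06] op 0.151
shift [-0.43  0.5  -0.28] turn [-0.024  0.     0.017]
```

```bash
python3 -m creep '[[[-0.2,0.25,-0.14,-0.024,0,0.017,0],[-0.2,0.25,-0.14,0,0,0,0],[0,0,0,0,0,0,0],[0,0,0,0,0,0,0],[0,0,0,0,0,0,0]]]'
python3 - <<'E'
from fit import *
st(-.115,.308)
s=r.get_state(); W=r.capture('wrist'); s2=r.get_state(); print(np.array(s2['ee_pos'])-s['ee_pos'])
m=redmask(W); m[:, :380]=0
for c in (400,420,440,460,500,560,620): 
    y=np.where(m[:,c])[0]; print(c,[ (int(g[0]),int(g[-1])) for g in np.split(y,np.where(np.diff(y)>5)[0]+1) if len(g)])
for h in(.25,.264):
  u=proj(rodpts(SEAT[0],SEAT[1],h,YAW),W,s); print(h,'far',u[60:][[0,6,25]].round(0).tolist(),'near',u[:60][[0,6,25]].round(0).tolist())
E
```

```text
t: 8.33
ee_pos: [0.4628, -0.1622, 0.3095]
tool_rot: [0.001, 0.783, 0.622, 0.001]
force: [-0.3, -0.7, -2.8]
opening: 0.15
stand x,y -0.113 0.0011
t 8.33 pos [ 0.4628 -0.1622  0.3095] F [-0.28 -0.66 -2.78] T [0.04 0.02 0.04] op 0.15
shift [-0.04 -0.07  0.05] turn [0.005 0.    0.004]
[-1.18098557e-04  1.13415268e-04 -7.76876090e-05]
400 [(210, 228), (336, 351)]
420 [(206, 223), (333, 349)]
440 [(206, 222), (333, 344)]
460 [(206, 222), (333, 348)]
500 [(206, 222), (335, 351)]
560 [(205, 221), (332, 347)]
620 [(204, 229), (331, 347)]
0.25 far [[389.0, 210.0], [421.0, 206.0], [533.0, 206.0]] near [[383.0, 336.0], [412.0, 326.0], [515.0, 326.0]]
0.264 far [[394.0, 218.0], [429.0, 212.0], [549.0, 213.0]] near [[387.0, 351.0], [419.0, 340.0], [528.0, 340.0]]
```

The refreshed view agrees with the model to within 1-2 px (rods at rows 214 and 341, predicted 212.5 and 340; height about 0.263). I'll pass over the tips.

```bash
python3 -m creep '[[[-0.04,0.2,0,0,0,0,0],[0,0.3,0,0,0,0,0],[0,0.3,0,0,0,0,0],[0,0.3,0,0,0,0,0],[0,0.3,0,0,0,0,0],[0,0.3,0,0,0,0,0],[0,0.2,0,0,0,0,0],[0,0,0,0,0,0,0],[0,0,0,0,0,0,0]]]'
python3 -c "
from h import *
st(-.051,.290)"
```

```text
t: 9.13
ee_pos: [0.525, -0.177, 0.308]
tool_rot: [0.0, 0.783, 0.623, 0.0]
force: [-0.6, 0.2, -1.6]
opening: 0.149
stand x,y -0.0489 0.0008
t 9.13 pos [ 0.525 -0.177  0.308] F [-0.6   0.19 -1.59] T [ 0.01 -0.01  0.02] op 0.149
shift [-0.03 -0.07  0.6 ] turn [ 0.002 -0.     0.007]
```

```bash
python3 -m creep '[[[-0.03,-0.07,0.2,0,0,0,0],[0,0,0.2,0,0,0,0],[0,0,0.2,0,0,0,0],[0,0,0.1,0,0,0,0],[0,0,0,0,0,0,0],[0,0,0,0,0,0,0]]]'
python3 -c "
from h import *
st(-.051,.280)"
python3 -m creep '[[[0,0,0,0,0,0,0]]]'
python3 -m creep '[[[0,0,0,0,0,0,0]]]'
```

```text
t: 9.63
ee_pos: [0.5206, -0.1771, 0.2842]
tool_rot: [-0.001, 0.783, 0.622, -0.0]
force: [0.2, 0.4, -1.6]
opening: 0.147
stand x,y -0.0532 -0.0003
t 9.63 pos [ 0.5206 -0.1771  0.2842] F [ 0.18  0.38 -1.56] T [ 0.01 -0.   -0.01] op 0.147
shift [0.01 0.07 0.14] turn [-0.003 -0.001  0.005]
t: 9.72
ee_pos: [0.5205, -0.1771, 0.2842]
tool_rot: [-0.001, 0.783, 0.622, -0.0]
force: [0.3, 0.4, -2.5]
opening: 0.151
t: 9.8
ee_pos: [0.5205, -0.1771, 0.2843]
tool_rot: [-0.001, 0.783, 0.622, -0.0]
force: [-0.6, -0.1, -2.0]
opening: 0.146
```

```bash
for i in 1; do python3 -m creep '[[[0,0.04,0.06,0,0,0,0],[0,0,0,0,0,0,0]]]'; python3 -m creep '[[[0,0,0.05,0,0,0,0],[0,0,0,0,0,0,0]]]';  python3 -m creep '[[[0,0,0,0,0,0,0]]]'; done
```

```text
t: 9.97
ee_pos: [0.522, -0.1774, 0.2829]
tool_rot: [-0.0, 0.783, 0.622, 0.0]
force: [0.1, 0.9, -3.3]
opening: 0.152
t: 10.13
ee_pos: [0.5222, -0.1775, 0.2815]
tool_rot: [-0.0, 0.783, 0.622, 0.0]
force: [0.2, 0.4, -2.7]
opening: 0.144
t: 10.22
ee_pos: [0.5222, -0.1775, 0.2815]
tool_rot: [-0.0, 0.783, 0.622, 0.0]
force: [-0.7, -0.3, -2.5]
opening: 0.146
```

```bash
python3 -m creep '[[[0,0,0.05,0,0,0,0],[0,0,0,0,0,0,0]]]'; python3 -m creep '[[[0,0,0,0,0,0,0]]]'; python3 -m creep '[[[0,0,0.05,0,0,0,0],[0,0,0,0,0,0,0]]]';  python3 -m creep '[[[0,0,0,0,0,0,0]]]'
```

```text
t: 10.38
ee_pos: [0.5223, -0.1775, 0.2799]
tool_rot: [0.0, 0.783, 0.622, 0.0]
force: [-0.4, 0.2, -2.3]
opening: 0.148
t: 10.47
ee_pos: [0.5223, -0.1775, 0.2799]
tool_rot: [0.0, 0.783, 0.622, 0.0]
force: [-0.3, -0.0, -2.8]
opening: 0.153
t: 10.63
ee_pos: [0.5224, -0.1776, 0.2785]
tool_rot: [0.0, 0.783, 0.622, 0.001]
force: [-0.2, -0.0, -0.3]
opening: 0.145
t: 10.72
ee_pos: [0.5224, -0.1776, 0.2787]
tool_rot: [0.0, 0.783, 0.622, 0.001]
force: [-0.3, 0.2, -0.4]
opening: 0.148
```

```bash
python3 -m creep '[[[0,0,0.035,0,0,0,0],[0,0,0,0,0,0,0]]]'; python3 -m creep '[[[0,0,0,0,0,0,0]]]'; python3 -m creep '[[[0,0,0,0,0,0,0],[0,0,0,0,0,0,0]]]'
python3 -c "
from h import *
st(-.034,.2778)"
```

```text
t: 10.88
ee_pos: [0.5224, -0.1776, 0.278]
tool_rot: [0.0, 0.783, 0.622, 0.001]
force: [-0.6, -0.5, 1.0]
opening: 0.148
t: 10.97
ee_pos: [0.5224, -0.1776, 0.2782]
tool_rot: [0.0, 0.783, 0.622, 0.001]
force: [-1.7, 0.4, -0.3]
opening: 0.152
t: 11.13
ee_pos: [0.5224, -0.1776, 0.2783]
tool_rot: [0.0, 0.783, 0.622, 0.001]
force: [-1.2, 1.6, -0.7]
opening: 0.15
stand x,y -0.0514 -0.0003
t 11.13 pos [ 0.5224 -0.1776  0.2783] F [-1.23  1.59 -0.71] T [0.14 0.1  0.06] op 0.15
shift [0.01 0.58 0.02] turn [ 0.004 -0.002  0.006]
```

```bash
python3 -m creep '[[[0,0,0.05,0,0,0,0],[0,0,0.02,0,0,0,0],[0,0,0.01,0,0,0,0]]]'; python3 -m creep '[[[0,0,0.01,0,0,0,0],[0,0,0.01,0,0,0,0]]]'; python3 -m creep '[[[0,0,0.01,0,0,0,0]]]'; python3 -c "
from h import *
st(-.034,.2778)"
```

```text
t: 11.38
ee_pos: [0.5224, -0.1777, 0.2765]
tool_rot: [0.001, 0.783, 0.622, 0.001]
force: [-1.6, -0.8, 3.8]
opening: 0.148
t: 11.55
ee_pos: [0.5224, -0.1777, 0.2764]
tool_rot: [0.001, 0.783, 0.622, 0.002]
force: [-2.3, 1.2, 4.6]
opening: 0.15
t: 11.63
ee_pos: [0.5224, -0.1777, 0.2763]
tool_rot: [0.001, 0.783, 0.622, 0.002]
force: [-2.8, 0.1, 3.8]
opening: 0.152
stand x,y -0.0514 -0.0004
t 11.63 pos [ 0.5224 -0.1777  0.2763] F [-2.76  0.05  3.81] T [0.32 0.4  0.13] op 0.152
shift [ 0.01  0.58 -0.05] turn [ 0.007 -0.003  0.006]
```

```bash
python3 -m creep '[[[0,0.08,-0.02,0,0,0,0],[0,0.08,0,0,0,0,0],[0,0.08,0,0,0,0,0]]]'; python3 -m creep '[[[0,0.08,0.0,0,0,0,0],[0,0.08,0,0,0,0,0]]]'; python3 -c "
from h import *
st(-.034,.2778)"
```

```text
t: 11.88
ee_pos: [0.5287, -0.1779, 0.2765]
tool_rot: [-0.001, 0.782, 0.623, 0.001]
force: [-3.3, 2.3, 2.2]
opening: 0.149
t: 12.05
ee_pos: [0.5329, -0.1787, 0.276]
tool_rot: [-0.002, 0.782, 0.623, 0.001]
force: [-6.8, 2.6, 5.1]
opening: 0.147
stand x,y -0.0409 0.001
t 12.05 pos [ 0.5329 -0.1787  0.276 ] F [-6.8   2.64  5.11] T [0.63 1.49 0.05] op 0.147
shift [-0.03  0.23 -0.06] turn [-0.005 -0.007  0.008]
```

```bash
python3 -m creep '[[[0,0,-0.06,0,0,0,0],[0,0,0,0,0,0,0]]]'; python3 -m creep '[[[0,0,0,0,0,0,0]]]'; python3 -c "
from h import *
st(-.034,.2785)"
```

```text
t: 12.22
ee_pos: [0.5334, -0.1788, 0.2773]
tool_rot: [-0.002, 0.782, 0.623, 0.0]
force: [-3.0, 1.7, 1.4]
opening: 0.146
t: 12.3
ee_pos: [0.5335, -0.1788, 0.2771]
tool_rot: [-0.002, 0.782, 0.623, 0.0]
force: [-4.0, 1.3, 2.2]
opening: 0.148
stand x,y -0.0403 0.001
t 12.3 pos [ 0.5335 -0.1788  0.2771] F [-4.03  1.34  2.16] T [0.48 0.7  0.03] op 0.148
shift [-0.03  0.21 -0.05] turn [-0.007 -0.007  0.008]
```

```bash
python3 -m creep '[[[-0.01,0.08,-0.025,0,0,0,0],[-0.01,0.08,-0.02,0,0,0,0]]]'; python3 -m creep '[[[0,0.08,-0.02,0,0,0,0],[0,0.08,-0.02,0,0,0,0]]]'; python3 -c "
from h import *
st(-.018,.280)"
```

```text
t: 12.47
ee_pos: [0.5369, -0.1799, 0.2779]
tool_rot: [-0.004, 0.782, 0.623, -0.001]
force: [-4.8, 2.7, 1.8]
opening: 0.15
t: 12.63
ee_pos: [0.5402, -0.1806, 0.2786]
tool_rot: [-0.006, 0.782, 0.623, -0.002]
force: [-5.0, 2.3, 3.5]
opening: 0.15
stand x,y -0.0334 0.0008
t 12.63 pos [ 0.5402 -0.1806  0.2786] F [-4.98  2.3   3.45] T [0.61 1.13 0.13] op 0.15
shift [-0.03  0.51 -0.05] turn [-0.022 -0.009  0.008]
```

```bash
python3 -m creep '[[[-0.01,0.08,-0.04,-0.01,0,0,0],[-0.01,0.08,-0.03,0,0,0,0]]]'; python3 -m creep '[[[0,0.08,-0.02,-0.01,0,0,0],[0,0.08,-0.02,0,0,0,0]]]'; python3 -c "
from h import *
st(-.018,.281)"
```

```text
t: 12.8
ee_pos: [0.5438, -0.1817, 0.28]
tool_rot: [-0.005, 0.782, 0.623, -0.001]
force: [-3.3, 1.8, 1.8]
opening: 0.152
t: 12.97
ee_pos: [0.5492, -0.1828, 0.2811]
tool_rot: [-0.003, 0.782, 0.623, 0.001]
force: [-1.2, 1.2, 1.0]
opening: 0.145
stand x,y -0.0241 0.0008
t 12.97 pos [ 0.5492 -0.1828  0.2811] F [-1.23  1.17  0.98] T [0.38 0.28 0.03] op 0.145
shift [-0.03  0.2   0.  ] turn [-0.006 -0.011  0.009]
```

```bash
python3 -m creep '[[[0,0.06,0.02,0,0,0,0],[0,0.04,0.01,0,0,0,0]]]'; python3 -m creep '[[[0,0.03,0.01,0,0,0,0],[0,0,0.01,0,0,0,0]]]';python3 -m creep '[[[0,0.0,0.01,0,0,0,0]]]'; python3 -c "
from h import *
st(0,.281)"
```

```text
t: 13.13
ee_pos: [0.5531, -0.1836, 0.2803]
tool_rot: [-0.002, 0.782, 0.623, 0.001]
force: [-3.0, 1.8, 2.4]
opening: 0.153
t: 13.3
ee_pos: [0.5544, -0.1838, 0.2797]
tool_rot: [-0.002, 0.782, 0.623, 0.002]
force: [-3.1, 2.5, 3.0]
opening: 0.148
t: 13.38
ee_pos: [0.5546, -0.1839, 0.2796]
tool_rot: [-0.002, 0.782, 0.623, 0.002]
force: [-2.3, 1.3, 4.1]
opening: 0.151
stand x,y -0.0186 0.0009
t 13.38 pos [ 0.5546 -0.1839  0.2796] F [-2.34  1.29  4.06] T [0.62 0.63 0.06] op 0.151
shift [-0.03  0.62 -0.05] turn [-0.002 -0.01   0.009]
```

```bash
python3 -m creep '[[[0,0.08,-0.03,0,0,0,0],[0,0.08,0,0,0,0,0]]]'; python3 -m creep '[[[0,0.08,0,0,0,0,0],[0,0.05,0,0,0,0,0]]]'; python3 -c "
from h import *
st(0,.2785)"
```

```text
t: 13.55
ee_pos: [0.559, -0.1849, 0.2806]
tool_rot: [-0.002, 0.782, 0.623, 0.002]
force: [-2.2, 2.2, 1.5]
opening: 0.147
t: 13.72
ee_pos: [0.5636, -0.1862, 0.2804]
tool_rot: [-0.002, 0.782, 0.623, 0.002]
force: [-0.6, 0.9, -1.4]
opening: 0.149
stand x,y -0.0093 0.0007
t 13.72 pos [ 0.5636 -0.1862  0.2804] F [-0.6   0.92 -1.43] T [0.09 0.   0.  ] op 0.149
shift [-0.02  0.31  0.06] turn [-0.001 -0.009  0.009]
```

```bash
python3 -m creep '[[[0,0.08,0.02,0,0,0,0],[0,0.08,0.02,0,0,0,0]]]'; python3 -m creep '[[[0,0.08,0.01,0,0,0,0],[0,0.04,0.01,0,0,0,0],[0,0,0,0,0,0,0]]]'; python3 -c "
from h import *
st(0,.2785)"
```

```text
t: 13.88
ee_pos: [0.5693, -0.1881, 0.2787]
tool_rot: [-0.001, 0.782, 0.623, 0.001]
force: [-0.1, 1.7, -0.6]
opening: 0.148
t: 14.13
ee_pos: [0.5705, -0.1885, 0.2766]
tool_rot: [-0.004, 0.782, 0.623, -0.001]
force: [-1.2, 1.1, 3.5]
opening: 0.148
stand x,y -0.002 0.0001
t 14.13 pos [ 0.5705 -0.1885  0.2766] F [-1.17  1.07  3.5 ] T [0.43 0.26 0.09] op 0.148
shift [-0.    0.07 -0.06] turn [-0.016 -0.008  0.008]
```

```bash
python3 -m creep '[[[0,0,-0.05,-0.015,0,0,0],[0,0,0,0,0,0,0]]]' 20; python3 -m creep '[[[0,0,0,0,0,0,0]]]'; python3 -c "
from h import *
st(0,.2785)"
```

```text
t: 14.3
ee_pos: [0.5705, -0.1884, 0.278]
tool_rot: [-0.002, 0.782, 0.623, 0.001]
force: [-3.0, 2.0, 0.4]
opening: 0.149
t: 14.38
ee_pos: [0.5705, -0.1884, 0.278]
tool_rot: [-0.002, 0.782, 0.623, 0.001]
force: [-2.4, 0.8, -0.5]
opening: 0.152
stand x,y -0.0021 0.0001
t 14.38 pos [ 0.5705 -0.1884  0.278 ] F [-2.44  0.81 -0.51] T [0.3  0.41 0.05] op 0.152
shift [-0.    0.07 -0.02] turn [-0.002 -0.009  0.008]
```

```bash
python3 -m creep '[[[0,-0.03,0,0,0,0,0],[0,0,0,0,0,0,0]]]' 20; python3 -m creep '[[[0,0,0,0,0,0,0.18],[0,0,0,0,0,0,0.2],[0,0,0,0,0,0,0.25],[0,0,0,0,0,0,0.3],[0,0,0,0,0,0,0.4],[0,0,0,0,0,0,0.4]]]'; python3 - <<'E'
from fit import *
st(0,.2785)
S=r.capture('side'); W=r.capture('wrist')
a=cv2.resize(S['img'][160:360,320:480],None,fx=2.4,fy=2.4); b=W['img'][:,200:600]
cv2.imwrite('pics/rel.png',cv2.cvtColor(np.hstack([a,b]),cv2.COLOR_RGB2BGR))
E
```

```text
t: 14.55
ee_pos: [0.5702, -0.1883, 0.2783]
tool_rot: [-0.001, 0.782, 0.623, 0.002]
force: [-2.6, 0.6, -1.0]
opening: 0.151
t: 15.05
ee_pos: [0.5718, -0.1897, 0.279]
tool_rot: [0.001, 0.782, 0.623, 0.003]
force: [0.6, 0.7, 0.8]
opening: 0.4
stand x,y -0.0005 -0.0009
t 15.05 pos [ 0.5718 -0.1897  0.279 ] F [0.56 0.65 0.84] T [-0.08  0.03  0.04] op 0.4
shift [0.03 0.02 0.02] turn [ 0.011 -0.005  0.007]
```

View pics/rel.png

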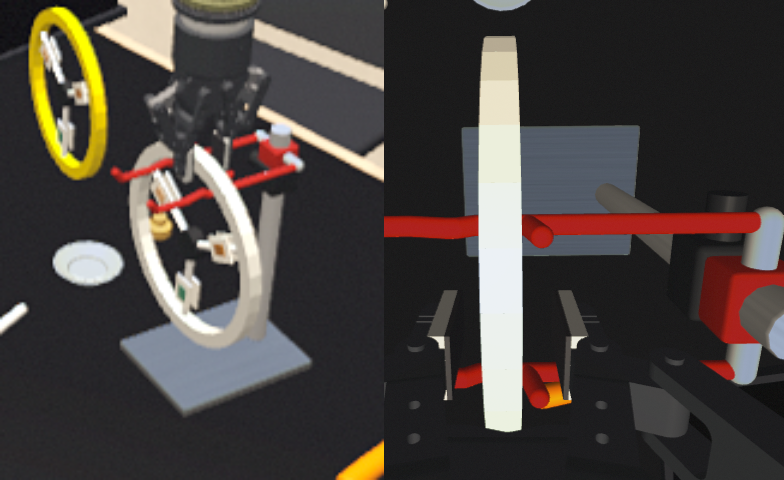

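The wheel is released and hangs just in front of the backstops, upright and square to the rods, with both pads clear of it (gaps of about 34 and 50 px). I'll back out straight up.

```bash
python3 -m creep '[[[0,0,-0.1,0,0,0,0.4],[0,0,-0.2,0,0,0,0.4],[0,0,-0.3,0,0,0,0.4],[0,0,-0.4,0,0,0,0.4],[0,0,-0.5,0,0,0,0.4],[0,0,-0.6,0,0,0,0.4],[0,0,-0.6,0,0,0,0.4],[0,0,-0.6,0,0,0,0.4],[0,0,0,0,0,0,0.4],[0,0,0,0,0,0,0.4]]]'
python3 -m creep '[[[0,0,0,0,0,0,0.4],[0,0,0,0,0,0,0.4],[0,0,0,0,0,0,0.4],[0,0,0,0,0,0,0.4],[0,0,0,0,0,0,0.4],[0,0,0,0,0,0,0.4],[0,0,0,0,0,0,0.4],[0,0,0,0,0,0,0.4]]]'
python3 - <<'E'
from fit import *
st(0,.2785)
s=r.get_state(); W=r.capture('wrist'); S=r.capture('side')
mw=[e for e in r.cut_out(W,'wheel') ]; msd=[e for e in r.cut_out(S,'wheel')]
print([(round(e['confidence'],2),np.round(e['bbox']).tolist()) for e in mw],[(round(e['confidence'],2),np.round(e['bbox']).tolist()) for e in msd])
a=[e['pixels'] for e in mw if e['bbox'][0]<330<e['bbox'][2]]; b=[e['pixels'] for e in msd if e['bbox'][0]>360 and e['bbox'][1]>190]
if b:
    v=[(S,None,b[0])]+([(W,s,a[0])] if a else [])
    f=fitwheel(v,[.5725,-.189,.176,-.23]); d=f.x[:2]-SEAT; c,q=np.cos(YAW),np.sin(YAW)
    print('wheel',f.x.round(4),f.fun,'stand xy',c*d[0]+q*d[1],-q*d[0]+c*d[1])
W2=r.capture('side'); print('motion',cv2.absdiff(S['img'][190:330,340:470],W2['img'][190:330,340:470]).max())
im=np.hstack([cv2.resize(S['img'][160:360,320:480],None,fx=2.4,fy=2.4),W['img'][:,200:600]]); cv2.imwrite('pics/fin.png',cv2.cvtColor(im,cv2.COLOR_RGB2BGR))
E
```

```text
t: 15.98
ee_pos: [0.5707, -0.19, 0.3889]
tool_rot: [0.003, 0.783, 0.623, 0.003]
force: [0.0, -0.4, -0.9]
opening: 0.4
t: 16.65
ee_pos: [0.5698, -0.1896, 0.3868]
tool_rot: [0.001, 0.783, 0.622, 0.002]
force: [0.4, -0.4, 0.3]
opening: 0.397
stand x,y -0.0025 -0.0011
t 16.65 pos [ 0.5698 -0.1896  0.3868] F [ 0.37 -0.41  0.3 ] T [-0.02  0.    0.02] op 0.397
shift [0.03 0.07 3.61] turn [ 0.009 -0.004  0.006]
[(0.92, [309.0, 62.0, 333.0, 337.0])] [(0.66, [368.0, 217.0, 433.0, 305.0]), (0.59, [200.0, 212.0, 249.0, 291.0]), (0.58, [464.0, 344.0, 485.0, 367.0])]
wheel [ 0.5711 -0.1888  0.1729 -0.2148] 0.04259308039184895 stand xy -0.0014087883078227998 -7.591901251250452e-05
motion 44
```

View pics/fin.png

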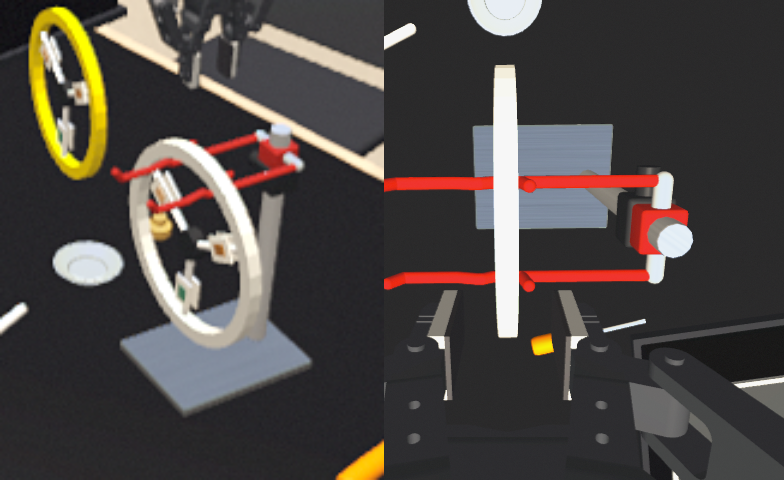

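The wheel hangs square in the seat at stand x ≈ -1.4 mm, y ≈ 0, centre z 0.173. The picture difference of 44 could be noise or a residual swing, so I'll wait and compare against a static patch.

```bash
for i in 1 2 3; do python3 -m creep '[[[0,0,0,0,0,0,0.4],[0,0,0,0,0,0,0.4],[0,0,0,0,0,0,0.4],[0,0,0,0,0,0,0.4],[0,0,0,0,0,0,0.4],[0,0,0,0,0,0,0.4],[0,0,0,0,0,0,0.4],[0,0,0,0,0,0,0.4],[0,0,0,0,0,0,0.4],[0,0,0,0,0,0,0.4]]]' | head -1; done
python3 - <<'E'
from h import *
I=[r.capture('side')['img'].astype(int) for _ in range(6)]
for k in range(1,6):
    d=abs(I[k]-I[0]); print('wheel',d[215:310,365:435].mean().round(2),d[215:310,365:435].max(),'static(yellow)',d[162:235,330:365].mean().round(2),d[162:235,330:365].max())
E
```

```text
t: 17.73
t: 18.57
t: 19.4
wheel 1.13 10 static(yellow) 1.42 18
wheel 1.14 9 static(yellow) 1.4 17
wheel 1.13 9 static(yellow) 1.46 20
wheel 1.14 11 static(yellow) 1.4 19
wheel 1.13 9 static(yellow) 1.43 18
```

The differences on the wheel are now no larger than on a static object, so it is still. I'm handing the job in.

```bash
python3 -c "
from h import *
print(r.close_job())"
```

```text
the job is handed in; nothing more can be done
None
```

The white wheel is hanging in the hook's seat, let go and still, and I handed the job in at about 20 s of the 72 s. No verdict was reported.

**What I did:**
- I lifted the wheel by the top of its rim, about 87 mm straight up, and carried it over the rod tips.
- I lowered it until I felt contact. The rod tops are about 264 mm above the table, which agrees with the camera fit.
- It rested on the landing stretch with an estimated 2 to 6 N on the hook.
- I then slid it up the ramp and over the ridge with about 3.5 to 6.5 N on the hook, into the seat, and opened the jaws.

**Last checks:**
- **Position:** the two-view fit puts the centre at x -1.4 mm and y 0 mm from the seat, at height 0.173 m. Its axis is within about 0.02 rad of the rods.
- **At rest:** after a wait, picture differences on the wheel (mean 1.1) were no larger than on a static object (1.4). An earlier pair gave a difference of 44, which I put down to the wheel or hook still settling.
- **Robot:** the gripper is open about 110 mm above the seat and touches nothing.

**Uncertain:**
- **Peak load:** as the rim first met the ramp, the combined force on the hook reached roughly 10 N, mostly from sideways drag, so I eased off. That is below the 13 N limit but above what I had aimed for. The wrist force reading is noisy, by about ±0.7 N.
- **Bystanders:** I did not measure the other objects again. I kept clear of them, and those visible in the last pictures looked undisturbed.

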